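# Close a sprayer pump housing against its spring

## Robot

A 6-joint arm with a two-finger parallel gripper is mounted at the origin on the work surface. World frame = base frame: x ahead of the robot, y to its left, z up, the work surface at z = 0. Lengths are in m, angles in rad, forces in N, time in s.
With the tool pointing down it reaches from about 0.35 to 0.975 m from the base axis. Payload 4.9 kg.
Tool frame: the origin (TCP) lies on the centre line of the jaws, within the pads' length; the fingertips stand ahead of it and the grasp point (between the pads) is the TCP (manip.tip_extent is the z of the fingertips in the tool frame, in m); z points along the fingers, y is the line along which they close (so a half turn about z gives the same grasp; the last joint's range is limited). The gripper opens to 85 mm and grips with 20 to 120 N. Pads are 22 mm wide; open, the fingers measure 114 mm over their backs; the gripper's body (76 mm by 85 mm) begins 54 mm behind the grasp point. The pads swing forward as they close: fully open they stand 13 mm farther back than shut.
Start: joints at [1.192, 0.053, 1.613, -0, 1.476, -0.119], TCP at [0.161, 0.604, 0.25] pointing down, gripper open.
Joint ranges: [-3.01, 3.01], [-1.01, 2.22], [0.06, 2.58], [-1.02, 4.17], [0.09, 2.62], [-3.14, 3.14]. Speed limits (rad/s): [2.57, 2.57, 3.14, 3.14, 3.14, 3.14].

## Interface

Orientations are given as a unit quaternion [w, x, y, z].
In Python, from plant import manip gives the robot as it stands. The module is installed in compiled form; this text tells all that it offers.
- The arm moves only by the tool move_tool, called after "Call:" by a JSON object that holds its "method" and its "body". Schema: {"type":"object","properties":{"increments":{"type":"array","items":{"type":"array","items":{"type":"array","items":{"type":"number"},"minItems":7,"maxItems":7},"minItems":1,"maxItems":5},"minItems":1,"maxItems":1},"only":{"type":"string"},"quiet":{"type":"boolean"},"lines":{"type":"string"}},"required":["increments"],"additionalProperties":false}. increments is a list that holds a single list of rows (three levels of brackets), with 1 to 5 rows, each of 7 numbers: the opening from 0.0 (shut) to 1.0 (fully open), then dx, dy, dz in shares of the most that a row can go, 1 being 62.5 mm, then a rotation vector rx, ry, rz in shares of pi/2 rad (1.0 is pi/2 rad); each row shifts and turns the commanded pose from where the row before left it, along the tool's axes as they then stand; what a row does not reach is not made up. A row lasts 1/8 s, in which the tool goes at most 0.0625 m and 0.188 rad, less where a joint would pass 70% of its speed; a pose out of reach is approached as far as the arm can. The fingers move at their own pace and stop on an object; the grip force is fixed at half the most. Time passes only in rows, so rows that do not move let the fingers close. The tool returns the time, the measured TCP pose, the force, the opening and the grip force at its end. only (a regular expression) keeps the lines of the reply that match it, lines (a string "A,B") keeps lines A to B, and quiet returns only ok. Input that does not fit is refused with a message, and nothing moves.
- manip.state(): the state, without advancing time (a new reading comes with each control period).
- manip.grab_frame(name): name is "side" or "top" or "wrist"; returns (picture, depth): 420x560x3 uint8, red, green, blue; 420x560 float32, m along the optical axis (not along the pixel's ray), 0 where there is no reading.
- manip.camera_params(name): a dict with "intrinsics" (3x3 intrinsics, pixels), "xyz" and "orientation" of the camera in the world. Camera axes: x right, y down, z forward; pixel columns grow to the right and rows downward; lengths in m; the calibration is good to about 2 mm. A picture is of the moment at which its call begins: read the wrist's pose just before it. camera_params takes no time and is no camera call; for the wrist camera it gives the pose at the moment of the call.
- manip.job_done(): hands the job in; it is judged then, once.
Trained networks look in the newest picture that a camera, given by its name, has taken for a name from the list of things; names that differ only in an ending like _2 or _b are one class to them, and where a whole thing is asked for, a point or a joint stands for the part that bears it (a point fixed in the world has none). Each returns a list of dicts, best first, with "conf" (0 to 1); they miss things now and then, are a little off and sometimes report something else, mostly with a low value. They report only what shows in the picture. A call takes as long as a camera call. They do not tell look-alikes from the thing itself.
- manip.look_for(camera, query): "extent" ([left, top, right, bottom] in pixels, round what is visible of it).
- manip.outline_of(camera, query): "region" (420x560 bool, what is visible of it) and "extent" ([left, top, right, bottom] in pixels, round what is visible of it).
- manip.mark_of(camera, query): "centre" ([row, column] in pixels: a listed point, or the origin of a listed thing).
The state is a dict: "time": time; "joint_pos": joint angles; "joint_vel": joint speeds; "joint_efforts": joint torques, N m; "tool_pos": TCP position; "tool_rot": TCP orientation; "contact_force": force on the tool from outside, world axes, zero at the start; "ft_torque": the same for the moment, N m; "gripper_width": opening from 0.0 (shut) to 1.0 (fully open); "grasp_force": force on a finger pad.
Only numpy, scipy, OpenCV 4.12 (cv2) and the standard library are available. Lean on these libraries where they do the work, as an engineer would, in place of code of your own. Each camera call takes 0.05 s, during which the arm holds its last target. There are 200 camera calls.

## Task

At the counter of the farm-supply shop, put the loose upper half of the sprayer pump housing onto the dowels of the lower half, thick dowel in the wide hole, and press it down against the spring plate until the two halves meet flush all round. Finish while still holding the pair pressed shut, as if for someone to put the screws in: do not let go, or the spring opens it again. Leave the screw tray, bottle and screwdriver where they are.

Things in the scene. Friction and masses are not known exactly. Their poses are not given: they have to be found in the camera images.
- upper: loose upper half of the pump housing, cast aluminium, about 0.45 kg, right way up on the counter: flange plate 130 (x) x 76 (y) x 12 (z) mm with a block dome 78 (x) x 46 (y) mm, 36 mm high, centred on top (grip it across its 46 mm), and a brass stub 20 mm across, 12 mm high on the dome at x = +24 mm, the wide hole's end. Origin: centre of the flat underside; z up
- upper_big (a point): the wide hole: 14.5 mm, vertical, through the flange at x = +52 mm, y = 0 of the upper half, beyond the dome's end; the point is its centre at the flange's underside
- upper_small (a point): the narrow hole: 10.5 mm, vertical, through the flange at x = -52 mm, y = 0 of the upper half, beyond the dome's other end; the point is its centre at the flange's underside
- lower: fixed lower half: aluminium block 130 (x) x 76 (y) x 34 (z) mm on a wooden board 200 x 110 x 12 mm; flat top (parting face) 46 mm above the counter, with a 46 mm round well in its middle. A brass pipe stub 22 mm across sticks out 30 mm at the +x end, the thick dowel's. Origin: centre of the board's underside, on the counter; z up. When closed, the upper half's axes match these
- lower_face (a point): centre of the parting face of the lower half, 46 mm above the counter; axes as lower
- lower_big (a point): thick steel dowel, 12 mm, at x = +52 mm, y = 0 of the lower half; stands 16 mm above the parting face, the top 4 mm a cone that ends 6 mm narrower; the point is on its axis at the parting face
- lower_small (a point): thin steel dowel, 8 mm, at x = -52 mm, y = 0 of the lower half; stands 16 mm above the parting face, the top 4 mm a cone that ends 6 mm narrower; the point is on its axis at the parting face
- plate (a joint): travel of the round steel spring plate (34 mm across) in the well of the lower half, m: 0 = up, its top 6 mm above the parting face; 0.006 = pressed level with the face. The spring resists with 8 N at 0 and 17.6 N at 0.006 (1600 N/m), more than the upper half's weight; it comes back up when released
- plate_top (a point): centre of the top of the spring plate
- screw_tray: bystander: open dark steel tray 90 x 120 x 22 mm with screws in it; origin at the centre of its underside
- spray_bottle: bystander: standing white bottle with a green cap, 64 mm across, 170 mm high; origin at the centre of its underside
- screwdriver: bystander: screwdriver lying on the counter; origin near its middle
Not all that is in view belongs to the job. Leave any blue, pink or purple look-alike of the upper alone.

How it is judged:
At the end, for the whole second after the job is handed in: Upper half on both dowels, wide hole on thick dowel (each hole within 3 mm of its dowel's axis), underside within 1.7 mm of the parting face at both holes, tilted or turned under 0.06 rad, spring plate down over 4.5 mm, all still (under 20 mm/s), the robot still holding it shut (horizontal distance between upper_big and lower_big below 0.003 m and horizontal distance between upper_small and lower_small below 0.003 m and z of each of upper_big, upper_small in the frame of lower_face below 0.0017 m and angle between the y axis of upper and the y axis of lower, either way round below 0.06 rad and value of joint plate above 0.0045 m and linear speed of upper below 0.02 m/s and contact force between any of the fingers, the arm and upper above 1 N); the arm keeps its last pose, push and grip.
It fails at once if the screw tray, bottle or screwdriver is moved by more than 3 cm, or the bottle tipped (distance of any of screw_tray, spray_bottle, screwdriver from where it was at the start of the episode above 0.03 m or angle between spray_bottle's own z axis and vertical above 0.5 rad).
It also fails if it takes over 40 s, if anything falls off the work surface, if the arm or the gripper's body presses on something with over 40 N, if the wrist force passes 120 N, or if a joint passes its speed limit or range.

## Working session

There is one attempt and no reset: what is moved stays moved. The work goes in short steps, Python scripts to look and compute and a tool call to move; the robot and the scene stay as the last step left them, time stands still between calls to the robot, and variables do not carry over. Pictures are saved under pics/ and viewed, at most 10 in all, crops included, and the job is handed in when it is done.

```bash
mkdir -p pics; cat > h.py <<'E'
import numpy as np, cv2
from scipy.spatial.transform import Rotation as R
from plant import manip
def rot(q): return R.from_quat([q[1],q[2],q[3],q[0]]).as_matrix()
def cam(n):
    c=manip.camera_params(n); return np.array(c["intrinsics"]),np.array(c["xyz"]),rot(c["orientation"])
def pts(n,depth,mask=None):
    K,p,M=cam(n); v,u=np.indices(depth.shape); 
    X=np.stack([(u-K[0,2])/K[0,0]*depth,(v-K[1,2])/K[1,1]*depth,depth],-1)@M.T+p
    X[depth<=0]=np.nan
    return X
def onplane(n,row,col,z):
    K,p,M=cam(n); d=M@np.array([(col-K[0,2])/K[0,0],(row-K[1,2])/K[1,1],1]); return p+d*(z-p[2])/d[2]
def save(n,im): cv2.imwrite(f"pics/{n}.png",im[:,:,::-1])
E
python3 - <<'E'
from h import *
print(manip.tip_extent, manip.state())
for n in("top","side"):
    im,d=manip.grab_frame(n); save(n+"0",im); X=pts(n,d); np.save(n+"0.npy",X)
    for q in("upper","lower","screw_tray","spray_bottle","screwdriver"):
        for r in manip.look_for(n,q)[:4]: print(n,q,round(r["conf"],2),np.round(r["extent"]))
    for q,z in(("upper_big",.0),("upper_small",.0),("lower_big",.046),("lower_small",.046),("upper",0),("plate_top",.052)):
        for r in manip.mark_of(n,q)[:3]: 
            c=r["centre"]; print(n,q,round(r["conf"],2),np.round(c,1),onplane(n,*c,z).round(4))
E
```

```text
0.019 {'time': 0.0, 'joint_pos': array([ 1.19197652e+00,  5.33752398e-02,  1.61430334e+00,  2.92718237e-05,
        1.47598167e+00, -1.18995516e-01]), 'joint_vel': array([-0.00105702,  0.00050163,  0.00093533,  0.00094336,  0.00108488,
       -0.00075612]), 'joint_efforts': array([ 1.78074210e-03, -3.93674862e+01, -3.70183432e+01,  1.80771185e-04,
        7.08942898e-03,  1.32829027e-05]), 'tool_pos': array([0.16034186, 0.60347995, 0.24904599]), 'tool_rot': array([-2.68790876e-04,  1.29548347e-01,  9.91572568e-01, -9.98348419e-04]), 'contact_force': array([ 0.4636303 , -0.31863721, -0.88205843]), 'ft_torque': array([ 0.00416151, -0.0130007 , -0.01121147]), 'grasp_force': 0.0, 'gripper_width': 0.9982334733101493}
top upper 0.74 [244. 272. 302. 314.]
top upper 0.7 [330. 206. 372. 253.]
top upper 0.64 [282. 210. 311. 258.]
top upper 0.62 [336. 141. 380. 188.]
top lower 0.65 [175. 236. 188. 245.]
top lower 0.62 [152. 203. 210. 282.]
top screw_tray 0.69 [243. 145. 284. 176.]
top spray_bottle 0.75 [420. 194. 462. 223.]
top screwdriver 0.79 [109. 184. 127. 253.]
top upper_big 0.95 [287.5 28
[... 1046 characters left out ...]
 upper_big 0.79 [244.1 288.2] [ 0.5658 -0.04    0.    ]
side upper_big 0.79 [276.4 222.2] [ 0.3582 -0.0353  0.    ]
side upper_small 0.97 [328.  266.5] [ 0.3294 -0.2273  0.    ]
side upper_small 0.95 [267.  260.2] [ 0.4472 -0.0669  0.    ]
side upper_small 0.65 [270.8 388.3] [ 0.6636 -0.2822  0.    ]
side lower_big 0.6 [193.7 206.4] [0.5231 0.2776 0.046 ]
side lower_small 0.74 [297.5 315.8] [ 0.4268 -0.2656  0.046 ]
side lower_small 0.73 [206.3 187.5] [0.4379 0.2448 0.046 ]
side upper 0.97 [267.2 203.9] [0.3458 0.0235 0.    ]
side upper 0.87 [341.7 280.5] [ 0.3264 -0.2714  0.    ]
side upper 0.84 [255.  272.9] [ 0.503  -0.0501  0.    ]
side plate_top 0.53 [198.2 195.8] [0.4771 0.2625 0.052 ]
```

View pics/top0.png

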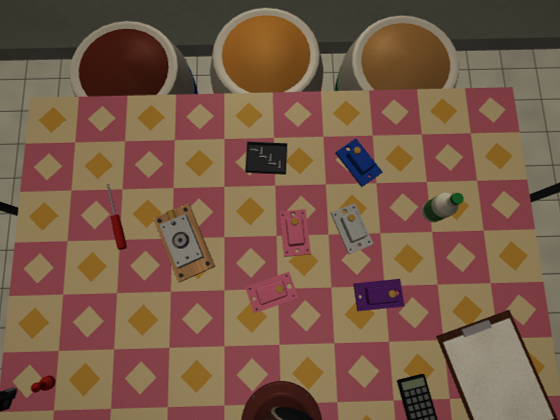

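View pics/side0.png

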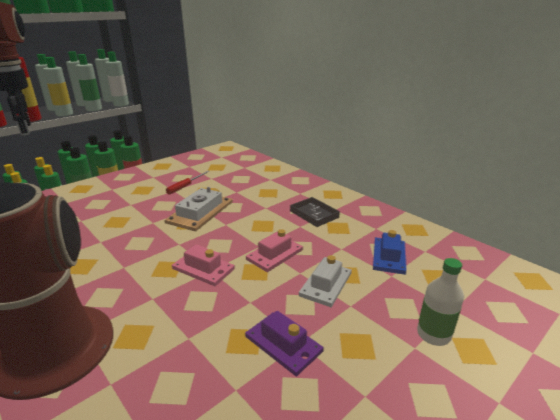

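The top picture shows five look-alikes: blue (358,161), pink (295,232), pink (271,291), purple (378,294) and bare aluminium (351,229). The description says cast aluminium, so I pick (351,229). The lower half is on its board at (183,242). The side view agrees, with the silver one at (327,277). Next I'll take a close crop and fit poses from depth.

```bash
python3 - <<'E'
from h import *
im=cv2.imread("pics/top0.png")
a=cv2.resize(im[195:265,315:390],None,fx=5,fy=5,interpolation=3);b=cv2.resize(im[195:290,145:220],None,fx=5,fy=5,interpolation=3)
h=max(a.shape[0],b.shape[0]);P=lambda x:cv2.copyMakeBorder(x,0,h-x.shape[0],0,0,0)
cv2.imwrite("pics/crop0.png",np.hstack([P(a),P(b)]))
for n,bx in(("top",[(315,195,390,265),(145,195,220,290)]),("side",[(295,250,360,305),(160,180,240,240)])):
    X=np.load(n+"0.npy")
    for k,(l,t,r,bt) in enumerate(bx):
        Q=X[t:bt,l:r].reshape(-1,3);Q=Q[~np.isnan(Q[:,0])]
        print(n,k,"z pct",np.percentile(Q[:,2],[1,10,25,50,75,90,99]).round(4))
        for lo,hi in ([(.006,.07),(.03,.056)] if k==0 else [(.006,.07),(.036,.07),(.04,.05)]):
            S=Q[(Q[:,2]>lo)&(Q[:,2]<hi)]
            c,s,an=cv2.minAreaRect((S[:,:2]*1000).astype(np.float32)); print(lo,len(S),np.round(c,1),np.round(s,1),round(an,1),np.median(S[:,2]).round(4))
E
```

```text
top 0 z pct [-0.0052 -0.0028 -0.0013  0.0005  0.0037  0.0154  0.051 ]
0.006 1183 [ 509.7 -212.6] [178.9 182.9] 1.9 0.0139
0.03 437 [ 514.1 -215.6] [78.2 47. ] 20.1 0.0467
top 1 z pct [-0.0045 -0.0021 -0.0005  0.0019  0.0129  0.0454  0.0521]
0.006 2724 [480.2 267.9] [225.2 211.5] 56.6 0.0258
0.036 1277 [499.9 271.8] [159.5  77.4] 22.5 0.0457
0.04 1082 [498.7 271.3] [156.2  77.4] 22.5 0.0456
side 0 z pct [-0.0006  0.0005  0.0013  0.0026  0.0138  0.048   0.0592]
0.006 1505 [ 512.  -178.2] [154.7 151.7] 20.0 0.0195
0.03 588 [ 514.2 -218.4] [79.5 44.8] 20.3 0.0481
side 1 z pct [-0.0009  0.0005  0.0013  0.0026  0.0145  0.0458  0.0531]
0.006 1755 [488.4 326.4] [251.3 231.3] 21.3 0.0255
0.036 686 [501.5 269.4] [162.3  79.4] 22.5 0.0469
0.04 524 [498.4 268.4] [155.7  78.9] 22.5 0.0468
```

View pics/crop0.png

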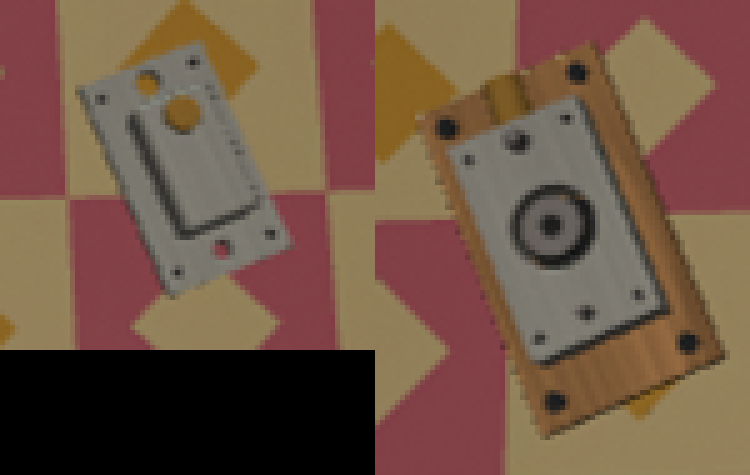

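The crop confirms it: a bare aluminium part with the brass stub and wide hole at its far end (crop (180,112) and (148,80)). The lower half's brass pipe and thick dowel are also at the far end, so the turn needed is only about 2.4°. I'll look at the lower half up close on the way.

```bash
cat >> h.py <<'E'
def plan(xyz,yawdeg):
    s=manip.state(); M=rot(s["tool_rot"]); a=np.radians(yawdeg)
    y=np.array([np.cos(a),np.sin(a),0]); z=np.array([0,0,-1.]); T=np.stack([np.cross(y,z),y,z],1)
    print("t",s["time"],"tcp",s["tool_pos"].round(4),"F",s["contact_force"].round(1),"w",s["gripper_width"].__round__(3),"g",s["grasp_force"].__round__(1))
    d=np.array(xyz)-s["tool_pos"]
    print("tool dxyz now",(M.T@d).round(4),"after turn",(T.T@d).round(4),"rotvec",R.from_matrix(M.T@T).as_rotvec().round(4))
E
python3 - <<'E'
from h import *
s=manip.state();M=rot(s["tool_rot"]);K,p,C=cam("wrist")
print("cam in tool",(M.T@(p-s["tool_pos"])).round(3),"\n",(M.T@C).round(2),K[0,0])
plan([.487,.265,.25],112.5)
E
```

```text
cam in tool [ 0.069 -0.    -0.124] 
 [[ 0.   -0.96 -0.28]
 [ 1.    0.   -0.  ]
 [ 0.   -0.28  0.96]] 353.4232962243327
t 1.2 tcp [0.1605 0.604  0.2503] F [-0.4  1.3 -0.3] w 1.006 g 0.0
tool dxyz now [-4.026e-01 -2.438e-01  3.000e-04] after turn [-1.719e-01 -4.381e-01  3.000e-04] rotvec [ 1.000e-04 -0.000e+00 -6.524e-01]
```

Units first: shifts go in shares of 62.5 mm and turns go in shares of pi/2 rad. So -0.163 rad is -0.1038.

Call:
{"method": "move_tool", "body": {"increments": [[[1, 0, 0, 0, 0, 0, -0.1038], [1, 0, 0, 0, 0, 0, -0.1038], [1, 0, 0, 0, 0, 0, -0.1038], [1, 0, 0, 0, 0, 0, -0.1038]]]}}

```text
time: 1.7
tool_pos: [0.1605, 0.604, 0.2503]
tool_rot: [-0.0, -0.198, 0.98, 0.0]
contact_force: [0.8, 0.0, 0.6]
gripper_width: 0.999
grasp_force: 0.0
```

Call:
{"method": "move_tool", "body": {"increments": [[[1, -0.344, -0.8768, 0, 0, 0, 0], [1, -0.344, -0.8768, 0, 0, 0, 0], [1, -0.344, -0.8768, 0, 0, 0, 0], [1, -0.344, -0.8768, 0, 0, 0, 0]]]}}

```text
time: 2.2
tool_pos: [0.3248, 0.433, 0.2506]
tool_rot: [0.0, -0.195, 0.981, 0.0]
contact_force: [1.2, 1.2, -0.0]
gripper_width: 1.001
grasp_force: 0.0
```

Call:
{"method": "move_tool", "body": {"increments": [[[1, -0.344, -0.8768, 0, 0, 0, 0], [1, -0.344, -0.8768, 0, 0, 0, 0], [1, -0.344, -0.8768, 0, 0, 0, 0], [1, -0.344, -0.8768, 0, 0, 0, 0], [1, 0, 0, 0, 0, 0, 0]]]}}

```text
time: 2.82
tool_pos: [0.4892, 0.2619, 0.2504]
tool_rot: [0.0, -0.192, 0.981, -0.0]
contact_force: [-1.1, 1.1, 0.7]
gripper_width: 1.003
grasp_force: 0.0
```

```bash
cat >> h.py <<'E'
def marks(qs,cams=("wrist",)):
    for n in cams:
        im,d=manip.grab_frame(n)
        for q,z in qs:
            for r in manip.mark_of(n,q)[:2]:
                c=r["centre"]; print(n,q,round(r["conf"],2),np.round(c,1),onplane(n,*c,z).round(4))
    return im,d
E
python3 - <<'E'
from h import *
im,d=marks([("lower_big",.046),("lower_small",.046),("plate_top",.052),("lower_face",.046)])
save("w_lower",im); X=pts("wrist",d); np.save("wl.npy",X)
Q=X.reshape(-1,3);S=Q[(Q[:,2]>.040)&(Q[:,2]<.05)]
c,s,a=cv2.minAreaRect((S[:,:2]*1000).astype(np.float32));print(c,s,a,np.median(S[:,2]))
S=Q[(Q[:,2]>.0565)&(Q[:,2]<.066)];print(len(S))
dr=np.array([np.cos(np.radians(22.5)),np.sin(np.radians(22.5))])
for sg in(1,-1):
    g=S[sg*((S[:,:2]-[.487,.265])@dr)>0]; print(sg,len(g),np.median(g,0).round(4) if len(g) else 0)
plan([.514,-.217,.25],110.2)
E
```

```text
wrist lower_big 0.87 [229.2 282.7] [0.5331 0.2853 0.046 ]
wrist lower_small 0.96 [123.4 282.8] [0.4384 0.2469 0.046 ]
wrist plate_top 0.75 [179.9 282.5] [0.4854 0.2666 0.052 ]
wrist lower_face 0.63 [181.  283.3] [0.4872 0.2685 0.046 ]
(497.5242919921875, 273.9420471191406) (156.40623474121094, 76.20641326904297) 23.16526985168457 0.04660193653394684
188
1 120 [0.5319 0.2884 0.0607]
-1 68 [0.4374 0.2482 0.0601]
t 3.075 tcp [0.4862 0.2656 0.2503] F [ 1.   0.4 -0.5] w 1.004 g 0.0
tool dxyz now [ 1.596e-01 -4.563e-01  2.000e-04] after turn [ 1.406e-01 -4.625e-01  3.000e-04] rotvec [ 0.0003 -0.0001  0.0414]
```

View pics/w_lower.png

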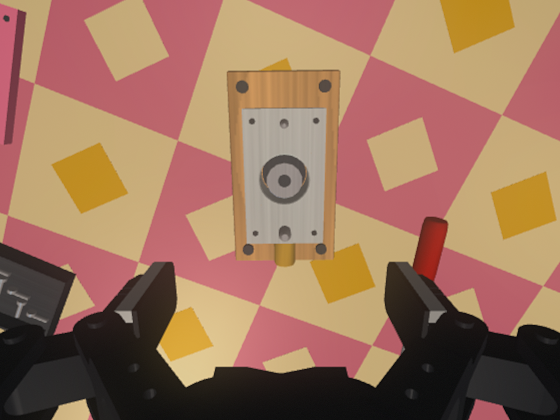

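The lower half is centred under the camera: thick dowel (284,233), thin dowel (284,124), plate (284,180), pipe (285,255). The arm was still settling during that shot, so I'll retake it now that it is still.

```bash
cat > low.py <<'E'
from h import *
im,d=marks([("lower_big",.046),("lower_small",.046),("plate_top",.052),("lower_face",.046)])
X=pts("wrist",d); Q=X.reshape(-1,3);S=Q[(Q[:,2]>.040)&(Q[:,2]<.05)]
c,s,a=cv2.minAreaRect((S[:,:2]*1000).astype(np.float32));print(c,s,a,np.median(S[:,2]))
S=Q[(Q[:,2]>.0575)&(Q[:,2]<.066)]
dr=np.array([np.cos(np.radians(22.5)),np.sin(np.radians(22.5))])
for sg in(1,-1):
    g=S[sg*((S[:,:2]-[.487,.265])@dr)>0]; print(sg,len(g),np.median(g,0).round(4) if len(g) else 0)
# refined: circle of well and block edges in rectified ortho view at z=.046 is optional
plan([.514,-.217,.25],110.2)
E
python3 low.py
```

```text
wrist lower_big 0.91 [233.2 277.7] [0.5381 0.2838 0.046 ]
wrist lower_small 0.87 [124.2 278.4] [0.4405 0.2439 0.046 ]
wrist plate_top 0.91 [184.  278.2] [0.4907 0.2644 0.052 ]
wrist lower_face 0.88 [177.3 278. ] [0.4862 0.2621 0.046 ]
wrist lower_face 0.62 [282.2  10.7] [0.6942 0.0493 0.046 ]
(501.59716796875, 269.6964111328125) (157.52459716796875, 76.25093078613281) 22.56296730041504 0.046739046491743874
1 114 [0.5356 0.2841 0.0611]
-1 65 [0.4409 0.2444 0.0601]
t 3.325 tcp [0.4866 0.2653 0.2504] F [-0.7 -0.2 -0. ] w 1.002 g 0.0
tool dxyz now [ 1.596e-01 -4.560e-01  3.000e-04] after turn [ 1.408e-01 -4.621e-01  4.000e-04] rotvec [0.     0.0001 0.041 ]
```

Lower half: centre (0.489, 0.264), yaw 22.5°. The dowel spacing measures 105 mm against 104 mm given. Next, hover over the upper half.

Converted, -0.0578 m is -0.9248, 0.0176 m is 0.2816, 0.041 rad is 0.0261.

Call:
{"method": "move_tool", "body": {"increments": [[[1, 0, 0, 0, 0, 0, 0.0261], [1, 0.2816, -0.9248, 0, 0, 0, 0], [1, 0.2816, -0.9248, 0, 0, 0, 0], [1, 0.2816, -0.9248, 0, 0, 0, 0], [1, 0.2816, -0.9248, 0, 0, 0, 0]]], "lines": "1,1"}}

```text
time: 3.95
```

Call:
{"method": "move_tool", "body": {"increments": [[[1, 0.2816, -0.9248, 0, 0, 0, 0], [1, 0.2816, -0.9248, 0, 0, 0, 0], [1, 0.2816, -0.9248, 0, 0, 0, 0], [1, 0.2816, -0.9248, 0, 0, 0, 0]]], "lines": "1,1"}}

```text
time: 4.45
```

Call:
{"method": "move_tool", "body": {"increments": [[[1, 0, 0, 0, 0, 0, 0], [1, 0, 0, 0, 0, 0, 0], [1, 0, 0, 0, 0, 0, 0]]]}}

```text
time: 4.82
tool_pos: [0.5141, -0.2166, 0.2503]
tool_rot: [0.0, -0.176, 0.984, 0.0]
contact_force: [-0.0, 0.2, -0.1]
gripper_width: 1.0
grasp_force: 0.0
```

```bash
cat > up.py <<'E'
from h import *
im,d=marks([("upper_big",.0),("upper_small",.0),("upper",.0)])
save("w_upper",im)
X=pts("wrist",d); Q=X.reshape(-1,3);Q=Q[np.hypot(Q[:,0]-.514,Q[:,1]+.217)<.1]
for lo,hi in((.03,.053),(.008,.02)):
    S=Q[(Q[:,2]>lo)&(Q[:,2]<hi)]
    c,s,a=cv2.minAreaRect((S[:,:2]*1000).astype(np.float32));print(c,s,a,np.median(S[:,2]))
S=Q[(Q[:,2]>.054)];print("stub",len(S),np.median(S,0))
plan([.514,-.217,.25],110.2)
E
python3 up.py
```

```text
wrist upper_big 0.96 [254.7 406.4] [ 0.5567 -0.047   0.    ]
wrist upper_big 0.96 [348.7 211. ] [ 0.7567 -0.2202  0.    ]
wrist upper_small 0.85 [168.8 438.6] [ 0.4544 -0.0586  0.    ]
wrist upper_small 0.84 [275.5 186.3] [ 0.6699 -0.2774  0.    ]
wrist upper 0.92 [ 89.6 553.2] [0.3421 0.0123 0.    ]
wrist upper 0.64 [216.5 416.4] [ 0.5112 -0.0572  0.    ]
(515.1861572265625, -217.917236328125) (76.87916564941406, 46.005088806152344) 20.30923080444336 0.04857793479981248
(516.0746459960938, -217.5390625) (130.2515106201172, 76.05288696289062) 20.313772201538086 0.012834631855299788
stub 47382 [ 0.5047134  -0.22073107  0.30270021]
t 5.025 tcp [ 0.5141 -0.217   0.2505] F [ 0.7 -0.4  0. ] w 0.999 g 0.0
tool dxyz now [0.0001 0.     0.0005] after turn [0.0001 0.     0.0005] rotvec [-0.0002  0.0002  0.0002]
```

View pics/w_upper.png

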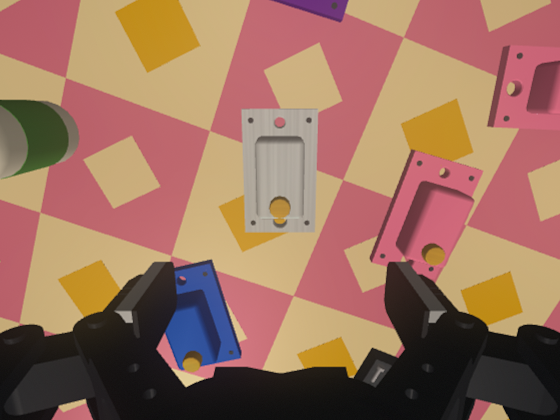

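The silver part is aligned between the fingers: dome (280,180), stub (280,207), narrow hole (280,122), wide hole just behind the stub at (280,222). The flange measures 130x76 mm, centre (0.5157, -0.2177), yaw 20.3°. TCP height for the grasp is 0.034 m. Descending.

Converted, 0.05 m is 0.8, -0.0012 m is -0.0192.

Call:
{"method": "move_tool", "body": {"increments": [[[1, -0.0208, -0.0192, 0.8, 0, 0, 0], [1, 0, 0, 0.8, 0, 0, 0], [1, 0, 0, 0.8, 0, 0, 0], [1, 0, 0, 0.48, 0, 0, 0], [1, 0, 0, 0, 0, 0, 0]]], "lines": "1,2"}}

```text
time: 5.65
tool_pos: [0.5135, -0.217, 0.0673]
```

```bash
python3 -c "
from h import *
plan([.5157,-.2177,.034],110.3)"
```

```text
t 5.65 tcp [ 0.5135 -0.217   0.0673] F [-0.  -0.5  0.2] w 1.004 g 0.0
tool dxyz now [-0.0019 -0.0016  0.0333] after turn [-0.0018 -0.0014  0.0333] rotvec [ 0.005  -0.0041 -0.0024]
```

Converted, 0.018 m is 0.288.

Call:
{"method": "move_tool", "body": {"increments": [[[1, 0, 0, 0.288, 0, 0, 0], [1, 0, 0, 0.288, 0, 0, 0], [1, 0, 0, 0, 0, 0, 0], [1, 0, 0, 0, 0, 0, 0]]], "lines": "1,4"}}

```text
time: 6.15
tool_pos: [0.5159, -0.2188, 0.0347]
tool_rot: [0.0, -0.175, 0.985, -0.0]
contact_force: [-0.2, 0.6, 0.3]
```

```bash
python3 -c "
from h import *
plan([.5157,-.2177,.034],110.3)"
```

```text
t 6.15 tcp [ 0.5159 -0.2188  0.0347] F [-0.2  0.6  0.3] w 1.001 g 0.0
tool dxyz now [-0.0002  0.0011  0.0007] after turn [-0.0002  0.0011  0.0007] rotvec [-0.0004  0.0004 -0.0031]
```

Converted, 0.001 m is 0.016.

Call:
{"method": "move_tool", "body": {"increments": [[[0, 0, 0.016, 0, 0, 0, 0], [0, 0, 0, 0, 0, 0, 0], [0, 0, 0, 0, 0, 0, 0], [0, 0, 0, 0, 0, 0, 0], [0, 0, 0, 0, 0, 0, 0]]]}}

```text
time: 6.78
tool_pos: [0.5158, -0.218, 0.0351]
tool_rot: [0.0, -0.175, 0.985, -0.0]
contact_force: [-0.2, 0.3, 5.6]
gripper_width: 0.528
grasp_force: 65.0
```

Call:
{"method": "move_tool", "body": {"increments": [[[0, 0, 0, 0, 0, 0, 0], [0, 0, 0, 0, 0, 0, 0], [0, 0, 0, -0.64, 0, 0, 0], [0, 0, 0, -0.8, 0, 0, 0], [0, 0, 0, 0, 0, 0, 0]]]}}

```text
time: 7.4
tool_pos: [0.5173, -0.219, 0.1279]
tool_rot: [0.003, -0.175, 0.985, -0.003]
contact_force: [0.1, 0.3, -4.7]
gripper_width: 0.525
grasp_force: 64.3
```

```bash
python3 -c "
from h import *
plan([.489,.264,.14],112.5)"
```

```text
t 7.4 tcp [ 0.5173 -0.219   0.1279] F [ 0.1  0.3 -4.7] w 0.525 g 64.3
tool dxyz now [-0.1397  0.4631 -0.0142] after turn [-0.1587  0.457  -0.0121] rotvec [-0.006   0.0045 -0.0415]
```

Gripped: the opening reads 45 mm and the weight shows at 4.7 N. Carrying it over the lower half.

Converted, 0.0571 m is 0.9136, -0.0198 m is -0.3168, -0.0415 rad is -0.0264.

Call:
{"method": "move_tool", "body": {"increments": [[[0, 0, 0, 0, 0, 0, -0.0264], [0, -0.3168, 0.9136, 0, 0, 0, 0], [0, -0.3168, 0.9136, 0, 0, 0, 0], [0, -0.3168, 0.9136, 0, 0, 0, 0], [0, -0.3168, 0.9136, 0, 0, 0, 0]]], "lines": "1,1"}}

```text
time: 8.02
```

Call:
{"method": "move_tool", "body": {"increments": [[[0, -0.3168, 0.9136, 0, 0, 0, 0], [0, -0.3168, 0.9136, 0, 0, 0, 0], [0, -0.3168, 0.9136, 0, 0, 0, 0], [0, -0.3168, 0.9136, 0, 0, 0, 0]]], "lines": "1,1"}}

```text
time: 8.52
```

Call:
{"method": "move_tool", "body": {"increments": [[[0, 0, 0, 0, 0, 0, 0], [0, 0, 0, 0, 0, 0, 0], [0, 0, 0, 0, 0, 0, 0], [0, 0, 0, 0, 0, 0, 0]]]}}

```text
time: 9.02
tool_pos: [0.4868, 0.2637, 0.1238]
tool_rot: [-0.0, -0.194, 0.981, -0.0]
contact_force: [-0.2, 0.4, -4.7]
gripper_width: 0.528
grasp_force: 65.1
```

```bash
cat > chk.py <<'E'
from h import *
import sys
im,d=manip.grab_frame("wrist");save(sys.argv[1],im)
for q,z in(("upper_big",None),("upper_small",None),("lower_big",.046),("lower_small",.046)):
    for r in manip.mark_of("wrist",q)[:2]:
        c=r["centre"];zz=manip.state()["tool_pos"][2]-.035 if z is None else z
        print(q,round(r["conf"],2),np.round(c,1),onplane("wrist",*c,zz).round(4))
X=pts("wrist",d).reshape(-1,3);s=manip.state();z0=s["tool_pos"][2]-.035
X=X[np.hypot(*(X[:,:2]-s["tool_pos"][:2]).T)<.085]
for nm,lo,hi in(("flange",z0+.007,z0+.017),("face",.042,.05)):
    S=X[(X[:,2]>lo)&(X[:,2]<hi)]
    if len(S)>50: print(nm,len(S),cv2.minAreaRect((S[:,:2]*1000).astype(np.float32)),np.median(S[:,2]))
plan([.489,.2642,.1],112.5)
E
python3 chk.py w_above
```

```text
upper_small 0.75 [144.6 280.1] [0.4396 0.2438 0.0894]
lower_small 0.93 [137.8 279.5] [0.4408 0.2442 0.046 ]
flange 15714 ((483.72735595703125, 262.6405029296875), (122.08792877197266, 76.54612731933594), 22.53514862060547) 0.10200947285360466
face 225 ((445.32415771484375, 246.45445251464844), (10.122269630432129, 13.03730297088623), 14.470256805419922) 0.047335095349872514
t 9.275 tcp [0.487  0.2646 0.1245] F [-0.7  0.  -4.4] w 0.527 g 65.1
tool dxyz now [-0.0017 -0.0011  0.0245] after turn [-0.0018 -0.0011  0.0245] rotvec [ 0.      0.0003 -0.0008]
```

View pics/w_above.png

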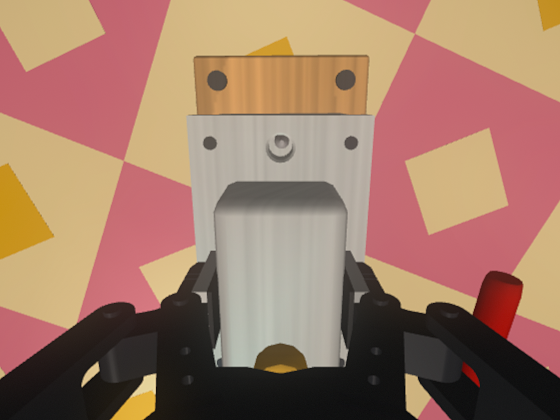

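The narrow hole (281,147) already frames the thin dowel inside it, with a remaining shift of about 1.7 mm. I'll correct that, go down to just above the dowel tips and check again.

Converted, 0.012 m is 0.192, -0.0017 m is -0.0272.

Call:
{"method": "move_tool", "body": {"increments": [[[0, -0.0272, -0.008, 0.16, 0, 0, 0], [0, 0, 0, 0.192, 0, 0, 0], [0, 0, 0, 0, 0, 0, 0], [0, 0, 0, 0, 0, 0, 0]]], "lines": "1,4"}}

```text
time: 9.78
tool_pos: [0.4884, 0.2651, 0.102]
tool_rot: [-0.0, -0.195, 0.981, -0.0]
contact_force: [0.7, -0.8, -4.1]
```

```bash
python3 chk.py w_near
```

```text
upper_small 0.7 [143.4 279.1] [0.4412 0.2442 0.0677]
lower_small 0.88 [137.8 279.3] [0.4407 0.244  0.046 ]
flange 15702 ((485.3206481933594, 263.17230224609375), (121.52085876464844, 76.56623840332031), 22.571910858154297) 0.08029081738668085
face 536 ((438.915771484375, 244.09051513671875), (21.550939559936523, 75.62220001220703), 22.873977661132812) 0.04723307404674576
t 10.025 tcp [0.4888 0.2653 0.1028] F [-0.1 -0.2 -4.7] w 0.53 g 65.0
tool dxyz now [ 0.0002 -0.0011  0.0028] after turn [ 0.0002 -0.0011  0.0028] rotvec [-0.      0.0008  0.0001]
```

```bash
python3 -c "
import cv2;im=cv2.imread('pics/w_near.png');cv2.imwrite('pics/w_near_c.png',cv2.resize(im[90:200,180:380],None,fx=4,fy=4,interpolation=2))"
```

```text
(no output)
```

View pics/w_near_c.png

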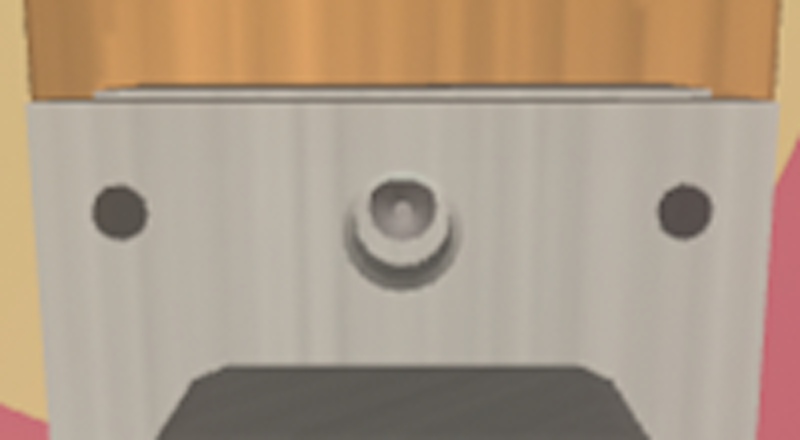

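The dowel tip (402,212 in the crop) sits centred in the narrow hole, and the lateral error is under 0.5 mm. Lowering onto the dowels.

Converted, 0.005 m is 0.08, -0.0003 m is -0.0048.

Call:
{"method": "move_tool", "body": {"increments": [[[0, 0, -0.0048, 0.08, 0, 0, 0], [0, 0, 0, 0.08, 0, 0, 0], [0, 0, 0, 0.048, 0, 0, 0], [0, 0, 0, 0, 0, 0, 0]]]}}

```text
time: 10.52
tool_pos: [0.4883, 0.2647, 0.0887]
tool_rot: [-0.001, -0.195, 0.981, -0.0]
contact_force: [0.0, -0.2, -4.1]
gripper_width: 0.528
grasp_force: 65.1
```

The underside is at about 0.054 m, 8 mm down over the dowel tops, with no side force: both dowels have entered. Continuing onto the spring.

Converted, 0.003 m is 0.048, 0.002 m is 0.032.

Call:
{"method": "move_tool", "body": {"increments": [[[0, 0, 0, 0.048, 0, 0, 0], [0, 0, 0, 0.032, 0, 0, 0], [0, 0, 0, 0, 0, 0, 0]]]}}

```text
time: 10.9
tool_pos: [0.4891, 0.265, 0.0857]
tool_rot: [0.0, -0.195, 0.981, 0.0]
contact_force: [-4.9, -1.6, 5.0]
gripper_width: 0.525
grasp_force: 66.1
```

Call:
{"method": "move_tool", "body": {"increments": [[[0, 0, 0, 0.032, 0, 0, 0], [0, 0, 0, 0.016, 0, 0, 0], [0, 0, 0, 0, 0, 0, 0], [0, 0, 0, 0, 0, 0, 0]]]}}

```text
time: 11.4
tool_pos: [0.4891, 0.2651, 0.0835]
tool_rot: [0.0, -0.195, 0.981, -0.0]
contact_force: [-5.9, -2.3, 9.7]
gripper_width: 0.527
grasp_force: 66.6
```

The spring is resisting, and a 6 N side force pushes back along -x of the part. I'll ease about 1 mm that way and keep pressing.

Converted, 0.001 m is 0.016.

Call:
{"method": "move_tool", "body": {"increments": [[[0, 0.016, 0, 0, 0, 0, 0], [0, 0, 0, 0.016, 0, 0, 0], [0, 0, 0, 0.016, 0, 0, 0], [0, 0, 0, 0, 0, 0, 0], [0, 0, 0, 0, 0, 0, 0]]]}}

```text
time: 12.02
tool_pos: [0.489, 0.265, 0.0823]
tool_rot: [0.001, -0.195, 0.981, 0.0]
contact_force: [-4.3, -1.6, 10.2]
gripper_width: 0.528
grasp_force: 66.8
```

Call:
{"method": "move_tool", "body": {"increments": [[[0, 0, 0, 0.016, 0, 0, 0], [0, 0, 0, 0, 0, 0, 0], [0, 0, 0, 0, 0, 0, 0]]]}}

```text
time: 12.4
tool_pos: [0.4891, 0.265, 0.0816]
tool_rot: [0.001, -0.195, 0.981, 0.0]
contact_force: [-6.1, -2.2, 12.4]
gripper_width: 0.529
grasp_force: 66.9
```

Converted, 0.0015 m is 0.024, 0.001 m is 0.016.

Call:
{"method": "move_tool", "body": {"increments": [[[0, 0.024, 0, 0, 0, 0, 0], [0, 0, 0, 0.016, 0, 0, 0], [0, 0, 0, 0.016, 0, 0, 0], [0, 0, 0, 0, 0, 0, 0], [0, 0, 0, 0, 0, 0, 0]]]}}

```text
time: 13.02
tool_pos: [0.489, 0.265, 0.0811]
tool_rot: [0.003, -0.195, 0.981, 0.0]
contact_force: [-4.3, -1.8, 15.2]
gripper_width: 0.528
grasp_force: 67.9
```

Call:
{"method": "move_tool", "body": {"increments": [[[0, 0, 0, 0.016, 0, 0, 0], [0, 0, 0, 0.016, 0, 0, 0], [0, 0, 0, 0, 0, 0, 0], [0, 0, 0, 0, 0, 0, 0]]]}}

```text
time: 13.52
tool_pos: [0.489, 0.265, 0.081]
tool_rot: [0.002, -0.195, 0.981, 0.0]
contact_force: [-10.1, -4.4, 27.5]
gripper_width: 0.528
grasp_force: 69.3
```

```bash
python3 -c "
from h import *
print(manip.state()['ft_torque'])"
```

```text
[-0.78954296  1.95798356  0.01352735]
```

z has stopped at 0.081 (underside at 0.046) while the force rose to 27 N, so the halves meet. Checking flushness by depth at both ends and by eye.

```bash
cat > fl.py <<'E'
from h import *
s=manip.state();M=rot(s["tool_rot"]);print("tool z axis",M[:,2].round(4),s["contact_force"].round(1),s["grasp_force"].round(1))
dr=np.array([np.cos(np.radians(22.5)),np.sin(np.radians(22.5))]);n=np.array([-dr[1],dr[0]])
o=[]
for cm in("wrist","top","side"):
    im,d=manip.grab_frame(cm);o.append(im);X=pts(cm,d).reshape(-1,3)
    r=X[:,:2]-[.489,.2645];u=r@dr;v=r@n
    for nm,a,b in(("small",-60,-42),("big",42,62),("mid",-30,30)):
        k=(u>a/1e3)&(u<b/1e3)&(abs(v)<.034)&(abs(v)>(.028 if nm=="mid" else .009))&(X[:,2]>.05)&(X[:,2]<.066)
        print(cm,nm,k.sum(),X[k,2].mean().round(4) if k.any() else "")
c=cv2.resize(o[2][165:245,150:250],(600,480),interpolation=cv2.INTER_CUBIC);save("side_end",c)
E
python3 fl.py
```

```text
Traceback (most recent call last):
  File "fl.py", line 2, in <module>
    s=manip.state();M=rot(s["tool_rot"]);print("tool z axis",M[:,2].round(4),s["contact_force"].round(1),s["grasp_force"].round(1))
                                                                                                         ^^^^^^^^^^^^^^^^^^^^^^
AttributeError: 'float' object has no attribute 'round'
```

```bash
sed -i 's/s\["grasp_force"\].round(1)/s["tool_pos"]/' fl.py; python3 fl.py
```

```text
tool z axis [ 0.0045  0.0015 -1.    ] [-10.1  -4.4  27.5] [0.48903665 0.26502631 0.08103062]
wrist small 5328 0.0586
wrist big 326 0.0587
wrist mid 1279 0.0586
top small 57 0.0576
top big 27 0.0573
top mid 23 0.0576
side small 54 0.0593
side big 21 0.0591
side mid 25 0.0589
```

View pics/side_end.png

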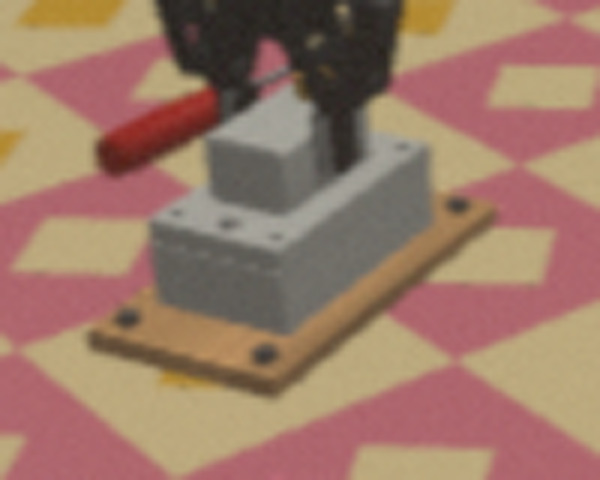

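The side crop shows a closed seam all round (front edge at about (215,255)). The flange top reads 58.6–58.7 mm at both ends and the middle, i.e. level, and 58 mm after the known 0.7 mm depth offset. Handing in while still pressing.

Call:
{"method": "move_tool", "body": {"increments": [[[0, 0, 0, 0, 0, 0, 0], [0, 0, 0, 0, 0, 0, 0]]]}}

```text
time: 13.92
tool_pos: [0.489, 0.265, 0.081]
tool_rot: [0.002, -0.195, 0.981, 0.0]
contact_force: [-10.6, -5.1, 26.9]
gripper_width: 0.53
grasp_force: 69.3
```

```bash
python3 -c "
from plant import manip
print(manip.job_done())"
```

```text
the job is handed in; nothing more can be done
None
```

I put the aluminium upper half on the dowels, wide hole on the thick dowel, pressed it flush and handed the job in at 13.9 s still gripping and pressing with about 27 N; the hand-in call gave no verdict.

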